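Snap the lid onto the fixings tub

ROBOT

A 6-joint arm with a two-finger parallel gripper is mounted at the origin on a cart in front of the work surface, level with it; the furniture and walls round the work are solid. World frame = base frame: x ahead of the robot, y to its left, z up, the work surface at z = 0. Lengths are in m, angles in rad, forces in N, time in s.
With the tool pointing down it reaches from about 0.25 to 0.85 m from the base axis. Payload 12.5 kg.
Tool frame: the origin (TCP) lies midway between the tips of the shut fingers; the grasp point (between the pads) lies 19 mm behind it; x points along the fingers, y is the direction in which the jaws open and shut, and the axes are right-handed (so a half turn about x gives the same grasp; the last joint's range is limited). The gripper opens to 93 mm and grips with 3 to 60 N. Pads are 15 mm wide; open, the fingers measure 128 mm over their backs; the gripper's body (75 mm by 188 mm) begins 65 mm behind the grasp point.
Start: joints at [-1.38, 0.351, 1.652, -0, 1.139, -0.085], TCP at [0.15, -0.529, 0.219] pointing down, gripper open.
Joint ranges: [-2.75, 2.75], [-0.79, 2.1], [0.01, 2.65], [-1.57, 4.71], [0.07, 3.14], [-2.87, 2.87]. Speed limits (rad/s): [2.22, 2.22, 2.79, 3.14, 3.14, 3.14].

INTERFACE

Orientations are given as a unit quaternion [w, x, y, z].
In Python, from rig import env, optics, order gives the robot as it stands. The module is installed in compiled form; this text tells all that it offers.
- The arm moves only by the tool servo_tool, never from a script. Its argument "moves" is a list of rows, each a list of 5 numbers: the opening in per cent of the stroke, from 0 (shut) to 100 (fully open), then the shift along the tool's x, y, z in m, then the turn about the tool's x in rad. In form: [[jaw, dx, dy, dz, spin], ...]. A call has exactly 5 rows; each row is the pose to reach, as a shift and turn from the pose commanded when the call began, along the tool's axes at that moment; what a row does not reach only later rows make up. A row lasts 1/12 s, in which the tool goes at most 41.7 mm and 7.16 degrees, less where a joint would pass 70% of its speed; a pose out of reach is approached as far as the arm can. A call with a gripper value outside its range is refused whole. The fingers move at their own pace and stop on an object; the grip force is fixed at half the most. Time passes only in rows, so rows that repeat a pose let the fingers close, or fill a call up. It gives the time, the measured TCP pose, the force and the opening at its end, in the units of the state.
- env.read_state(): the state, without advancing time (a new reading comes with each control period).
- optics.camera(name): name is "scene" or "top"; returns the picture (420x560x3 uint8, red, green, blue); there is no depth.
- optics.get_calibration(name): a dict with "camera_matrix" (3x3 intrinsics, pixels), "dist" ([k1, k2, p1, p2, k3] as OpenCV has them; the pictures are not rectified), "R" (3x3) and "t" (3): a world point X has camera coordinates R X + t. Camera axes: x right, y down, z forward; pixel columns grow to the right and rows downward; lengths in m; the calibration is good to about 2 mm. A picture is of the moment at which its call begins. get_calibration takes no time and is no camera call.
- order.finish_job(): hands the job in, once; it reports no verdict.
The state is a dict: "time": time; "joint_positions": joint angles; "qd": joint speeds; "tau": joint torques, N m; "position": TCP position; "orientation": TCP orientation; "ft_force": force on the tool from outside, world axes, zero at the start; "wrist_torque": the same for the moment, N m; "gripper_width": finger opening in m.
Only numpy, scipy, OpenCV 4.12 (cv2) and the standard library are available. Lean on these libraries where they do the work, as an engineer would, in place of code of your own. Each camera call takes 0.05 s, during which the arm holds its last target.

TASK

Close up the grey storage tub: set the blue lid on its mouth and press it down until it is fully home and the black clips at both ends have snapped over its edge. Leave the tub standing upright with the lid clipped on and let go, without tipping the tub or disturbing the other things on the table.

Things in the scene. Friction and masses are not known exactly. Their poses are not given: they have to be found in the camera images.
- tub: Open grey plastic tub with a few bits inside, loose on the table, about 0.6 kg. Outside 156 (its x) x 106 (its y) x 66 mm high, walls 4 mm. Origin: centre of its underside; x along its length, z up. A black sprung clip, 40 mm wide, stands at the middle of each end (+x and -x) and snaps over the lid's end edge
- tub_mouth (a point): centre of the tub's mouth, level with its rim, 66 mm above its underside; axes as the tub's
- clip_a (a joint): outward lean of the clip at the tub's +x end, rad: 0 upright (at rest, or snapped over the lid), about 0.11 as the lid's edge passes its nose; sprung to 0. Its inner face slopes up and outward from the nose (73.5 mm from the tub's centre, 71 mm above its underside) to its top (83 mm out, 90 mm up)
- clip_b (a joint): the same for the clip at the tub's -x end
- lid: Blue plastic lid, loose, 0.12 kg, right way up; origin: centre of its underside, x along its length, z up; fits either way round. A plug 144 x 92 x 18 mm deep, tapered at its foot, enters the tub's mouth (2 to 3 mm play each side); the plate above it, 156 x 106 x 4 mm, lies flat on the rim when home, lengths parallel, centres in line
- lid_grip (a point): middle of the lid's blue bar handle, over the lid's centre: the bar is 60 mm long (lid's x), 16 mm thick (lid's y), its top 28 mm above the plate's top; this point is 18 mm above the plate's top, 40 mm above the lid's underside; axes as the lid's
- lid_press_a (a point): centre of the grey pad at the lid's +x end, on the plate's top, 54 mm from the lid's centre, 22 mm above the lid's underside. A lid merely laid on rests on the clips' slopes 10 to 13 mm too high; pressing each pad down in turn with about 7 to 18 N snaps its end home
- lid_press_b (a point): the same at the lid's -x end
- tape_roll: bystander: roll of cream tape, 104 mm across, 25 mm high; origin at the centre of its underside
- block_a: bystander: wooden off-cut 45 x 90 x 38 mm; origin at the centre of its underside
- tape_measure: bystander: yellow tape measure 36 x 77 x 62 mm; origin at the centre of its underside

How it is judged:
At the end, for the whole second after the job is handed in: Both lid pads are 66 to 73.5 mm above the tub's underside (70 is flush), lid and tub centres within 10 mm, both clips within 0.04 rad of upright; the tub stands on the table (below 10 mm, tilt under 0.08 rad); tub and lid slower than 20 mm/s (z of lid_press_a in the frame of tub between 0.066 and 0.0735 m and z of lid_press_b in the frame of tub between 0.066 and 0.0735 m and horizontal distance between lid and tub below 0.01 m and value of joint each of clip_a, clip_b below 0.04 rad and angle between tub's own z axis and vertical below 0.08 rad and height (world z) of tub below 0.01 m and linear speed of each of tub, lid below 0.02 m/s); the robot touches nothing.
It fails at once if the tub is tipped by more than 0.4 rad (angle between tub's own z axis and vertical above 0.4 rad).
It fails at once if the tape roll is moved more than 30 mm (distance of tape_roll from where it was at the start of the episode above 0.03 m).
It fails at once if the wooden off-cut is moved more than 30 mm (distance of block_a from where it was at the start of the episode above 0.03 m).
It fails at once if the tape measure is moved more than 30 mm (distance of tape_measure from where it was at the start of the episode above 0.03 m).
It also fails if it takes over 51 s, if anything falls off the work surface, if the arm or the gripper's body presses on something with over 40 N, if the wrist force passes 120 N, or if a joint passes its speed limit or range.

## Working session

There is one attempt and no reset: what is moved stays moved. The work goes in short steps, Python scripts to look and compute and a tool call to move; the robot and the scene stay as the last step left them, time stands still between calls to the robot, and variables do not carry over. Pictures are saved under pics/ and viewed, and the job is handed in when it is done.

Besides the shell and the picture viewer there is one more tool, called after "Emit:" as name(argument=value, ...) on one line, values as JSON. servo_tool: Moves the arm, as the interface text tells. Its arguments: {"type":"object","properties":{"moves":{"type":"array"}},"required":["moves"]}

```bash
mkdir -p pics; python3 - <<'E'
from rig import env, optics
import cv2
for n in("scene","top"):
    cv2.imwrite(f"pics/{n}0.png",optics.camera(n)[:,:,::-1]); print(n,optics.get_calibration(n))
print(env.read_state())
E
```

```text
scene {'camera_matrix': array([[482.9596023 ,   0.        , 275.52061695],
       [  0.        , 482.9596023 , 205.93146901],
       [  0.        ,   0.        ,   1.        ]]), 'dist': array([-0.11409907,  0.        ,  0.        ,  0.        ,  0.        ]), 'R': array([[ 0.73587961, -0.67672908, -0.02278029],
       [-0.3849409 , -0.39043577, -0.83628967],
       [ 0.5570473 ,  0.62417759, -0.54781443]]), 't': array([-0.5611237 ,  0.16386465,  1.14918789])}
top {'camera_matrix': array([[502.27270819,   0.        , 289.63475284],
       [  0.        , 502.27270819, 218.00256599],
       [  0.        ,   0.        ,   1.        ]]), 'dist': array([-0.136926,  0.      ,  0.      ,  0.      ,  0.      ]), 'R': array([[-0.02707023, -0.99958559, -0.00979047],
       [-0.99716986,  0.02768941, -0.06989687],
       [ 0.070139  ,  0.00787063, -0.99750618]]), 't': array([-0.2512339 ,  0.55066326,  1.16361846])}
{'time': 0.1, 'joint_positions': array([-1.37956484e+00,  3.51162085e-01,  1.65234794e+00,  1.63195636e-05,
        1.13907351e+00, -8.45551642e-02]), 'qd': array([ 0.00070817, -0.0007403 , -0.00407195,  0.00052269,  0.00083301,
        0.00044476]), 'tau': array([ 1.31972956e-03, -4.98027885e+01, -2.85704130e+01,  7.00234598e-02,
        2.38916004e-02, -4.10131952e-05]), 'position': array([ 0.14976283, -0.52890881,  0.21817098]), 'orientation': array([-0.09684408, -0.70038156, -0.0975443 ,  0.70040845]), 'ft_force': array([ 0.25453547,  1.43161736, -0.3810434 ]), 'wrist_torque': array([0.03598185, 0.04281965, 0.06334075]), 'gripper_width': 0.09288981156824413}
```

View pics/scene0.png

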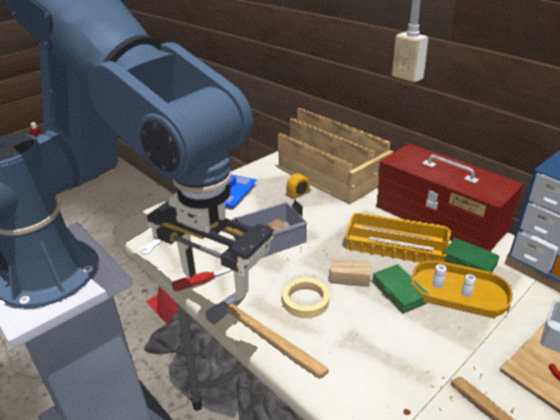

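View pics/top0.png

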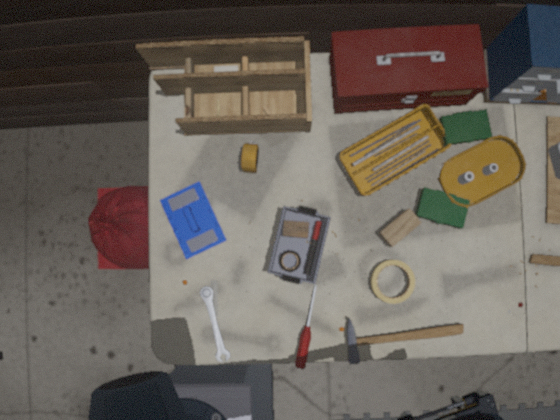

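```bash
python3 - <<'E'
import cv2
a=cv2.imread("pics/top0.png")
cv2.imwrite("pics/c1.png",cv2.resize(a[165:300,150:345],None,fx=4,fy=4,interpolation=cv2.INTER_CUBIC))
E
```

```text
(no output)
```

View pics/c1.png

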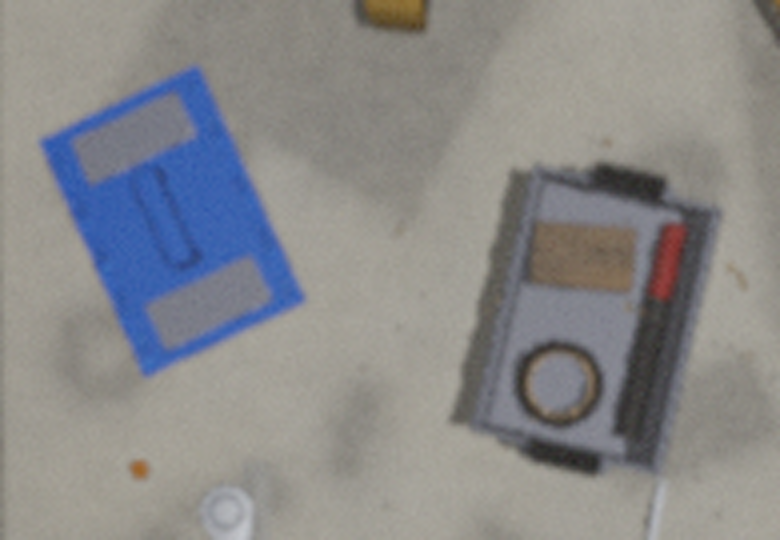

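```bash
cat > h.py <<'E'
import numpy as np,cv2
from scipy.optimize import least_squares
from scipy.spatial.transform import Rotation as Ro
from rig import env,optics
def proj(P,n):
    c=optics.get_calibration(n)
    return cv2.projectPoints(np.asarray(P,float),cv2.Rodrigues(c["R"])[0],c["t"],c["camera_matrix"],c["dist"])[0][:,0]
def fit(px,L,x0,n="top"):
    L=np.asarray(L,float)
    def W(p):
        c,s=np.cos(p[2]),np.sin(p[2])
        return np.c_[p[0]+c*L[:,0]-s*L[:,1],p[1]+s*L[:,0]+c*L[:,1],L[:,2]]
    r=least_squares(lambda p:(proj(W(p),n)-px).ravel(),x0)
    return r.x,r.fun.reshape(-1,2).round(2)
def tcp():
    s=env.read_state(); q=s["orientation"]; return s["position"],Ro.from_quat(np.r_[q[1:],q[0]]).as_matrix(),s
E
python3 - <<'E'
from h import *
o=np.array([150,165])
f=lambda c:(np.array(c)+.5)/4-.5+o
R=lambda z:[[.078,.053,z],[.078,-.053,z],[-.078,-.053,z],[-.078,.053,z]]
# order: top-left(+x,+y), top-right, bottom-right, bottom-left
print(fit(f([(40,141),(199,67),(303,298),(148,376)]),R(.022),[.5,.1,.4]))
print(fit(f([(535,167),(719,210),(660,468),(475,428)]),R(.066),[.5,-.2,-.2]))
p,M,s=tcp();print(p,M.round(3))
E
```

```text
(array([ 0.54592029, -0.03704054,  0.41710242]), array([[-0.5 , -0.26],
       [-0.25, -0.97],
       [ 1.25,  0.7 ],
       [-0.53,  0.5 ]]))
(array([ 0.48084756, -0.28598295, -0.25197644]), array([[ 0.38, -1.18],
       [ 0.13, -1.54],
       [-0.35,  1.63],
       [-0.16,  1.06]]))
[ 0.14976283 -0.52890881  0.21817098] [[-0.     0.272 -0.962]
 [ 0.001 -0.962 -0.272]
 [-1.    -0.001 -0.   ]]
```

```bash
cat >> h.py <<'E'
def W(p,L):
    L=np.asarray(L,float);c,s=np.cos(p[2]),np.sin(p[2])
    return np.c_[p[0]+c*L[:,0]-s*L[:,1],p[1]+s*L[:,0]+c*L[:,1],L[:,2]]
def overlay(img,items,n,roi,k,out):
    x0,y0,x1,y1=roi
    a=cv2.resize(img[y0:y1,x0:x1],None,fx=k,fy=k,interpolation=cv2.INTER_CUBIC)
    for p,L,col in items:
        q=((proj(W(p,L),n)-[x0,y0]+.5)*k-.5).round().astype(int)
        cv2.polylines(a,[q],True,col,1)
    cv2.imwrite(out,a)
def rect(a,b,z): return [[a,b,z],[a,-b,z],[-a,-b,z],[-a,b,z]]
E
python3 - <<'E'
from h import *
l=[.5459,-.0370,.4171];t=[.4808,-.2860,-.252]
it=[(l,rect(.078,.053,.022),(0,255,255)),(l,rect(.03,.008,.05),(0,255,0)),(t,rect(.078,.053,.066),(0,255,255)),(t,rect(.078,.053,0),(0,0,255)),
(t,rect(.074,.049,.066),(0,255,0)),(t,rect(.083,.02,.09),(255,255,0))]
overlay(cv2.imread("pics/top0.png"),it,"top",(150,165,345,300),4,"pics/o1.png")
overlay(cv2.imread("pics/scene0.png"),it,"scene",(200,160,320,270),6,"pics/o2.png")
E
```

```text
(no output)
```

View pics/o1.png

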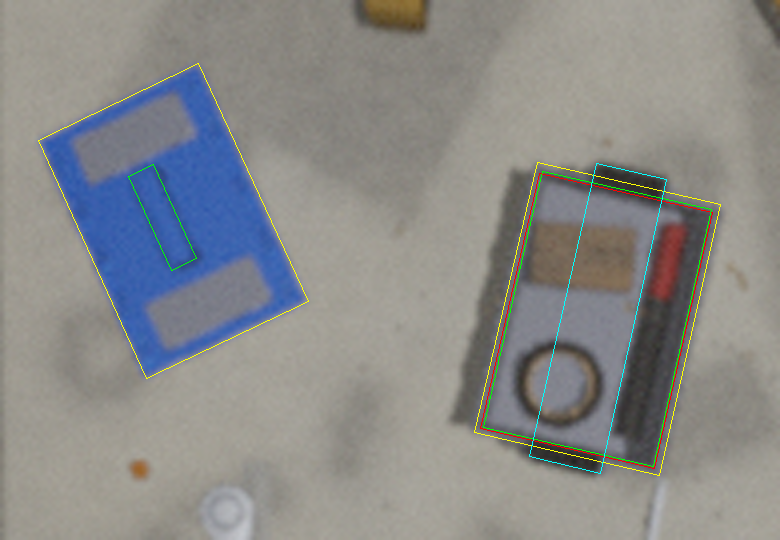

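View pics/o2.png

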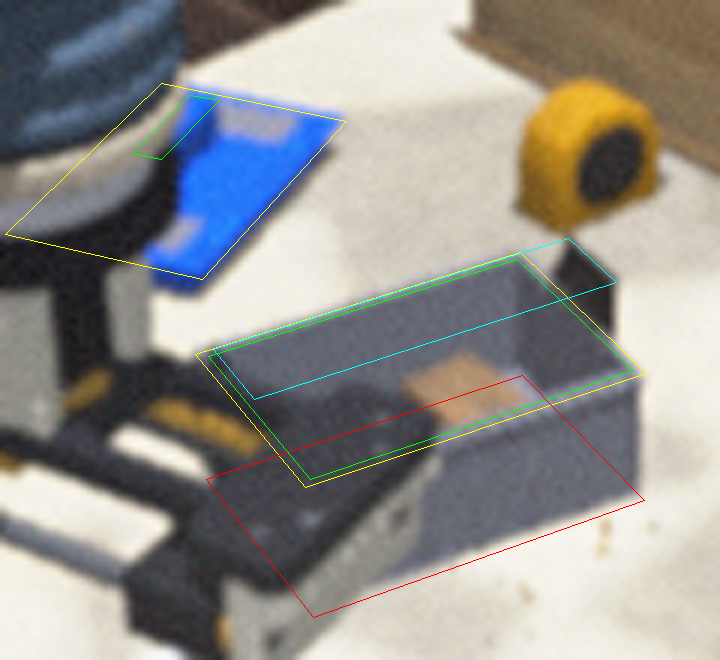

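Emit:
servo_tool(moves=[[100, 0, -0.022, -0.031, -0.03], [100, 0, -0.045, -0.064, -0.06], [100, 0, -0.068, -0.097, -0.09], [100, 0, -0.092, -0.13, -0.12], [100, 0, -0.115, -0.163, -0.141]])

```text
time: 0.52
position: [0.2759, -0.3723, 0.2184]
orientation: [-0.146, -0.692, -0.147, 0.692]
ft_force: [0.5, -1.1, -0.1]
gripper_width: 0.0932
```

```bash
cat >> h.py <<'E'
def rel(target,yaw=None,wait=False):
    "world TCP target (+ lid/tub yaw to align tool y with) -> tool shift, spin"
    p,M,s=tcp(); d=M.T@(np.asarray(target)-p); a=0
    if yaw is not None:
        cur=np.arctan2(M[1,1],M[0,1]); a=-((yaw+np.pi/2-cur+np.pi/2)%np.pi-np.pi/2)
    print("pos",p.round(4),"shift",d.round(4),"spin",round(a,4),"tilt",M[:,0].round(4),"F",s["ft_force"].round(1),"w",round(s["gripper_width"],4),"t",round(s["time"],2))
E
python3 -c "
from h import *
rel([.546,-.037,.15],.417)"
```

```text
pos [ 0.2759 -0.3723  0.2184] shift [ 0.0685 -0.1968 -0.3829] spin 0.0009 tilt [-2.e-04  5.e-04 -1.e+00] F [ 0.5 -1.1 -0.1] w 0.0932 t 0.52
```

Emit:
servo_tool(moves=[[100, 0, -0.018, -0.034, 0], [100, 0, -0.036, -0.069, 0], [100, 0, -0.054, -0.104, 0], [100, 0, -0.072, -0.139, 0], [100, 0, -0.089, -0.174, 0]])

```text
time: 0.93
position: [0.3991, -0.2204, 0.2186]
orientation: [-0.146, -0.692, -0.146, 0.692]
ft_force: [0.2, -0.9, 0.2]
gripper_width: 0.0931
```

Emit:
servo_tool(moves=[[100, 0, -0.018, -0.035, 0], [100, 0.01, -0.036, -0.07, 0], [100, 0.02, -0.054, -0.105, 0], [100, 0.03, -0.072, -0.139, 0], [100, 0.04, -0.089, -0.174, 0]])

```text
time: 1.35
position: [0.5221, -0.0686, 0.178]
orientation: [-0.146, -0.692, -0.146, 0.692]
ft_force: [0.6, -1.1, 0.1]
gripper_width: 0.0928
```

```bash

python3 -c "
from h import *
rel([.546,-.037,.027],.417)"
```

```text
pos [ 0.5221 -0.0686  0.178 ] shift [ 0.151  -0.0192 -0.0346] spin 0.0 tilt [-3.e-04  0.e+00 -1.e+00] F [ 0.6 -1.1  0.1] w 0.0928 t 1.35
```

Emit:
servo_tool(moves=[[100, 0.02, -0.01, -0.018, 0], [100, 0.045, -0.019, -0.0346, 0], [100, 0.07, -0.0192, -0.0346, 0], [100, 0.085, -0.0192, -0.0346, 0], [100, 0.095, -0.0192, -0.0346, 0]])

```text
time: 1.77
position: [0.5443, -0.0384, 0.0814]
orientation: [-0.146, -0.691, -0.147, 0.693]
ft_force: [0.4, 0.0, -0.2]
gripper_width: 0.0931
```

```bash

python3 -c "
from h import *
rel([.546,-.037,.027],.417)
l=[.5459,-.0370,.4171];t=[.4808,-.2860,-.252]
it=[(l,rect(.078,.053,.022),(0,255,255)),(l,rect(.03,.008,.05),(0,255,0)),(t,rect(.078,.053,.066),(0,255,255)),(t,rect(.078,.053,0),(0,0,255)),(t,rect(.083,.02,.09),(255,255,0))]
im=optics.camera('scene')[:,:,::-1];cv2.imwrite('pics/s1.png',im)
overlay(im,it,'scene',(190,160,320,270),6,'pics/o3.png')
rel([.546,-.037,.027],.417)
"
```

```text
pos [ 0.5443 -0.0384  0.0814] shift [ 0.0544 -0.0005 -0.0022] spin 0.0006 tilt [-3.1e-03  5.0e-04 -1.0e+00] F [ 0.4  0.  -0.2] w 0.0931 t 1.77
pos [ 0.5439 -0.0386  0.0806] shift [ 0.0536 -0.0005 -0.0028] spin 0.0 tilt [-4.e-03  6.e-04 -1.e+00] F [-1.5  0.4 -2.4] w 0.0928 t 1.82
```

View pics/o3.png

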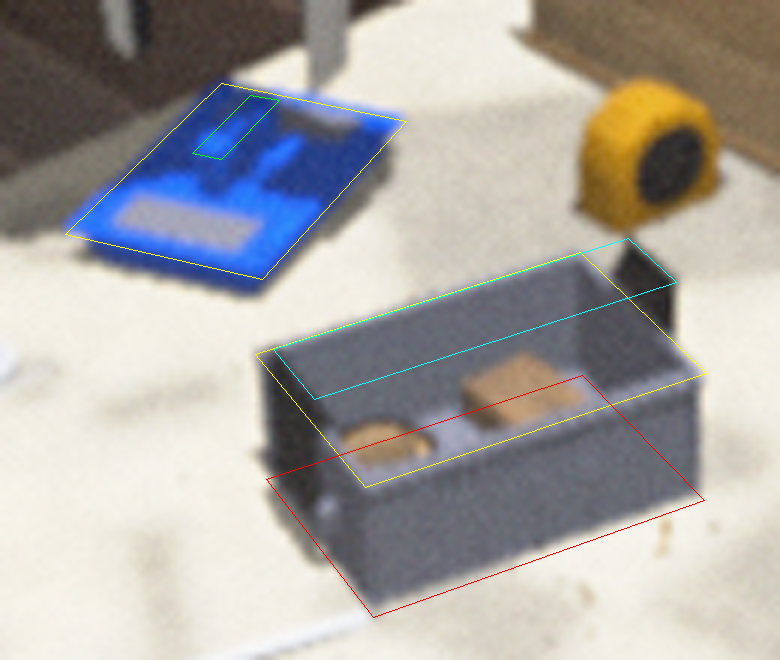

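Emit:
servo_tool(moves=[[100, 0.02, 0, 0, 0], [100, 0.035, 0, 0, 0], [100, 0.048, 0, 0, 0], [100, 0.056, 0, 0, 0], [100, 0.056, 0, 0, 0]])

```text
time: 2.23
position: [0.5449, -0.0391, 0.0269]
orientation: [-0.146, -0.691, -0.146, 0.692]
ft_force: [-0.1, 0.7, -0.2]
gripper_width: 0.0928
```

```bash

python3 -c "
from h import *
l=[.5459,-.0370,.4171]
rel([.546,-.037,.027],.417)
im=optics.camera('scene')[:,:,::-1]
overlay(im,[],'scene',(190,130,290,230),6,'pics/o4.png')
rel([.546,-.037,.027],.417)
"
```

```text
pos [ 0.5449 -0.0391  0.0269] shift [-0.0001 -0.0014 -0.0019] spin -0.0006 tilt [-1.4e-03  2.0e-04 -1.0e+00] F [-0.1  0.7 -0.2] w 0.0928 t 2.23
pos [ 0.5453 -0.0391  0.0278] shift [ 0.0008 -0.0016 -0.0015] spin -0.0005 tilt [-5.e-04  1.e-04 -1.e+00] F [ 0.4 -0.5  0.2] w 0.0933 t 2.28
```

View pics/o4.png

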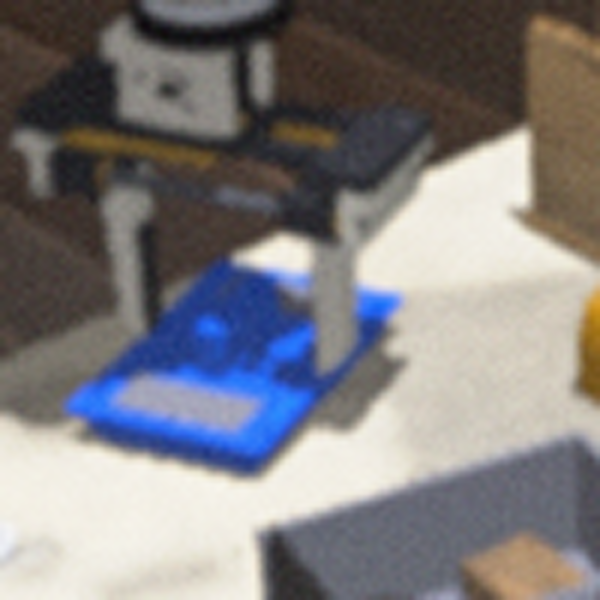

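Emit:
servo_tool(moves=[[50, 0, 0, -0.0015, 0], [20, 0, 0, -0.0015, 0], [0, 0, 0, -0.0015, 0], [0, 0, 0, -0.0015, 0], [0, 0, 0, -0.0015, 0]])

```text
time: 2.7
position: [0.5469, -0.0383, 0.028]
orientation: [0.146, 0.692, 0.146, -0.692]
ft_force: [0.2, 0.7, 0.1]
gripper_width: 0.0644
```

Emit:
servo_tool(moves=[[0, 0, 0, 0, 0], [0, 0, 0, 0, 0], [0, -0.005, 0, 0, 0], [0, -0.02, 0, 0, 0], [0, -0.04, 0, 0, 0]])

```text
time: 3.12
position: [0.5458, -0.0382, 0.0673]
orientation: [-0.146, -0.691, -0.147, 0.693]
ft_force: [0.3, 0.4, -0.0]
gripper_width: 0.031
```

```bash

python3 -c "
from h import *
rel([.481,-.286,.16],-.252)
"
```

```text
pos [ 0.5458 -0.0382  0.0673] shift [-0.0926  0.2002  0.1598] spin 0.6688 tilt [-2.6e-03  4.0e-04 -1.0e+00] F [ 0.3  0.4 -0. ] w 0.031 t 3.12
```

Emit:
servo_tool(moves=[[60, 0, 0, 0, 0], [60, 0, 0, 0, 0], [60, 0, 0, 0, 0], [60, 0, 0, 0, 0], [60, 0, 0, 0, 0]])

```text
time: 3.53
position: [0.5463, -0.0383, 0.0669]
orientation: [-0.146, -0.691, -0.146, 0.692]
ft_force: [-0.6, -0.4, 0.4]
gripper_width: 0.0549
```

```bash

python3 -c "
from h import *
rel([.546,-.037,.027],.417)
im=optics.camera('top')[:,:,::-1]
l=[.5459,-.0370,.4171];t=[.4808,-.2860,-.252]
it=[(l,rect(.078,.053,.022),(0,255,255)),(t,rect(.078,.053,.066),(0,255,255))]
overlay(im,it,'top',(150,165,345,300),4,'pics/o5.png')
"
```

```text
pos [ 0.5463 -0.0383  0.0669] shift [ 0.0399 -0.0013 -0.0003] spin -0.0002 tilt [-1.3e-03  2.0e-04 -1.0e+00] F [-0.6 -0.4  0.4] w 0.0549 t 3.53
```

View pics/o5.png

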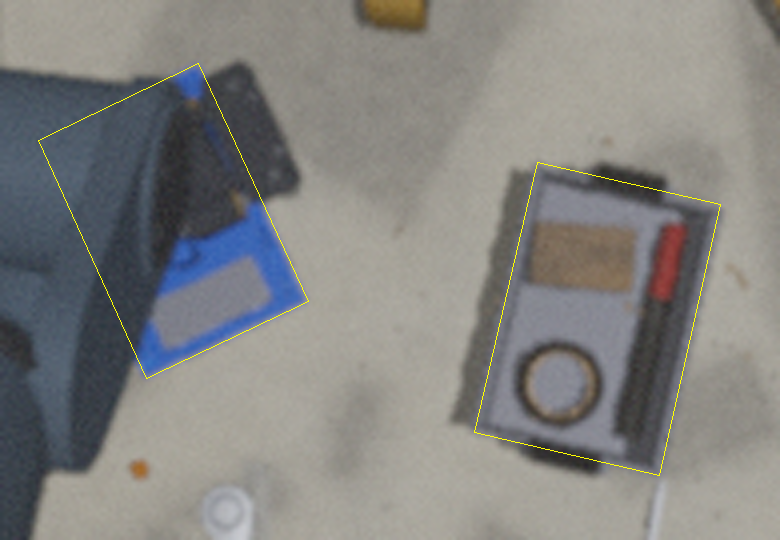

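Lid unmoved (its right edge is still on the outline at (303,298)). I go down again and close fully.

Emit:
servo_tool(moves=[[60, 0.015, 0, 0, 0], [60, 0.03, 0, 0, 0], [60, 0.04, 0, 0, 0], [30, 0.04, 0, 0, 0], [0, 0.04, 0, 0, 0]])

```text
time: 4.0
position: [0.5464, -0.0383, 0.0272]
orientation: [-0.146, -0.691, -0.146, 0.692]
ft_force: [0.6, -0.8, 0.3]
gripper_width: 0.047
```

Emit:
servo_tool(moves=[[0, 0, 0, 0, 0], [0, 0, 0, 0, 0], [0, 0, 0, 0, 0], [0, 0, 0, 0, 0], [0, 0, 0, 0, 0]])

```text
time: 4.42
position: [0.5469, -0.0383, 0.028]
orientation: [0.146, 0.692, 0.146, -0.692]
ft_force: [-0.1, 0.4, 1.9]
gripper_width: 0.0161
```

Emit:
servo_tool(moves=[[0, 0, 0, 0, 0], [0, 0, 0, 0, 0], [0, 0, 0, 0, 0], [0, 0, 0, 0, 0], [0, 0, 0, 0, 0]])

```text
time: 4.83
position: [0.5469, -0.0384, 0.028]
orientation: [0.146, 0.692, 0.146, -0.692]
ft_force: [-1.8, 0.9, 5.4]
gripper_width: 0.0154
```

Emit:
servo_tool(moves=[[0, -0.01, 0, 0, 0], [0, -0.03, 0, 0, 0], [0, -0.06, 0, 0, 0], [0, -0.09, 0, 0, 0], [0, -0.12, 0, 0, 0]])

```text
time: 5.25
position: [0.5463, -0.0383, 0.1493]
orientation: [-0.146, -0.692, -0.146, 0.692]
ft_force: [-0.3, 0.5, -1.1]
gripper_width: 0.0161
```

```bash

python3 -c "
from h import *
rel([.481,-.286,.16],-.252)
"
```

```text
pos [ 0.5463 -0.0383  0.1493] shift [-0.0107  0.2001  0.16  ] spin 0.6688 tilt [-6.e-04  1.e-04 -1.e+00] F [-0.3  0.5 -1.1] w 0.0161 t 5.25
```

Emit:
servo_tool(moves=[[0, -0.006, 0.016, 0.013, 0.06], [0, -0.01, 0.037, 0.029, 0.13], [0, -0.01, 0.058, 0.046, 0.2], [0, -0.01, 0.079, 0.063, 0.265], [0, -0.01, 0.1, 0.08, 0.33]])

```text
time: 5.67
position: [0.5134, -0.1632, 0.1582]
orientation: [0.03, 0.707, 0.03, -0.706]
ft_force: [0.4, -0.9, -0.6]
gripper_width: 0.0155
```

```bash

python3 -c "
from h import *
rel([.481,-.286,.16],-.252)
"
```

```text
pos [ 0.5134 -0.1632  0.1582] shift [-0.0018  0.1196  0.0426] spin 0.3358 tilt [ 2.e-04 -2.e-04 -1.e+00] F [ 0.4 -0.9 -0.6] w 0.0155 t 5.67
```

Emit:
servo_tool(moves=[[0, 0, 0.03, 0.011, 0.08], [0, 0, 0.06, 0.022, 0.17], [0, 0, 0.09, 0.032, 0.25], [0, 0, 0.11, 0.039, 0.31], [0, 0, 0.1196, 0.0426, 0.336]])

```text
time: 6.08
position: [0.4811, -0.2873, 0.158]
orientation: [-0.089, 0.701, -0.09, -0.701]
ft_force: [0.2, 0.2, -1.3]
gripper_width: 0.0155
```

Emit:
servo_tool(moves=[[0, 0, 0, 0, 0], [0, 0, 0, 0, 0], [0, 0, 0, 0, 0], [0, 0, 0, 0, 0], [0, 0, 0, 0, 0]])

```text
time: 6.5
position: [0.4823, -0.284, 0.1577]
orientation: [0.087, -0.702, 0.087, 0.702]
ft_force: [0.9, -0.3, -1.3]
gripper_width: 0.0156
```

```bash

python3 -c "
from h import *
rel([.481,-.286,.16],-.252)
t=[.4808,-.2860,-.252]
p=tcp()[0];l=[p[0],p[1],-.252];z=p[2]-.005
for n,roi,k in(('top',(230,175,345,300),6),('scene',(200,120,330,270),5)):
    im=optics.camera(n)[:,:,::-1];cv2.imwrite('pics/r6'+n+'.png',im)
    overlay(im,[(l,rect(.078,.053,z),(0,255,255)),(t,rect(.078,.053,.066),(0,0,255)),(t,rect(.083,.02,.09),(255,255,0))],n,roi,k,'pics/o6'+n+'.png')
"
```

```text
pos [ 0.4823 -0.284   0.1577] shift [-0.0023  0.0023  0.0008] spin 0.0048 tilt [-0.e+00  1.e-04 -1.e+00] F [ 0.9 -0.3 -1.3] w 0.0156 t 6.5
```

View pics/o6top.png

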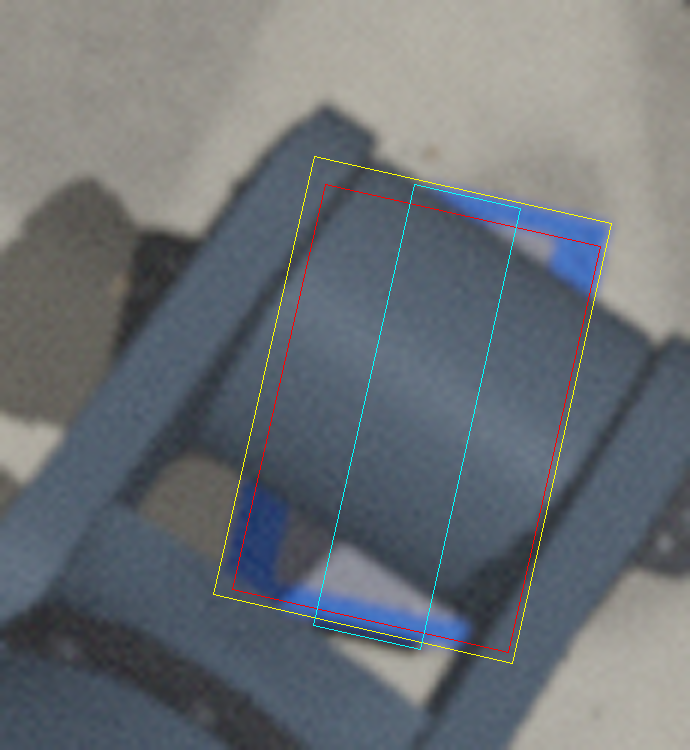

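View pics/o6scene.png

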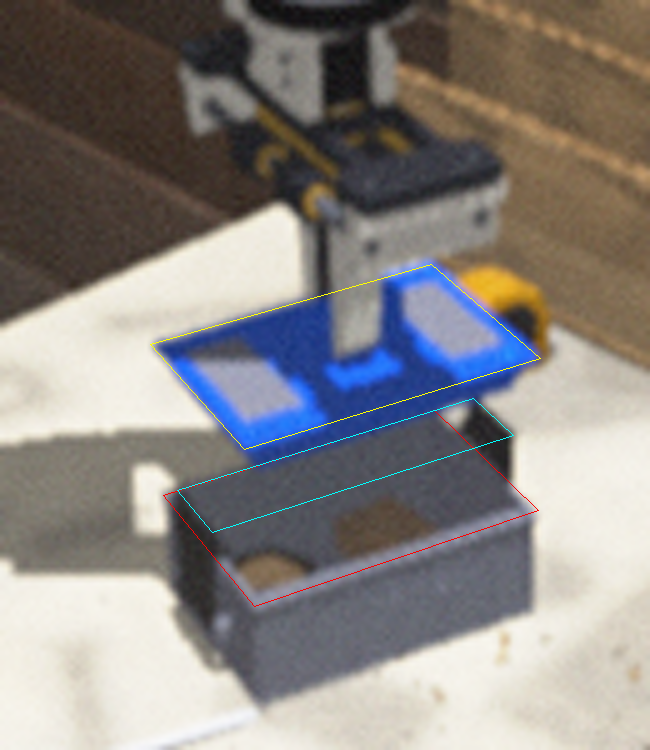

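```bash

python3 -c "
from h import *
im=cv2.imread('pics/s1.png')
overlay(im,[],'scene',(228,193,312,267),9,'pics/c7.png')
im=cv2.imread('pics/r6scene.png')
overlay(im,[],'scene',(225,165,315,220),8,'pics/c8.png')
"
```

```text
(no output)
```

View pics/c7.png

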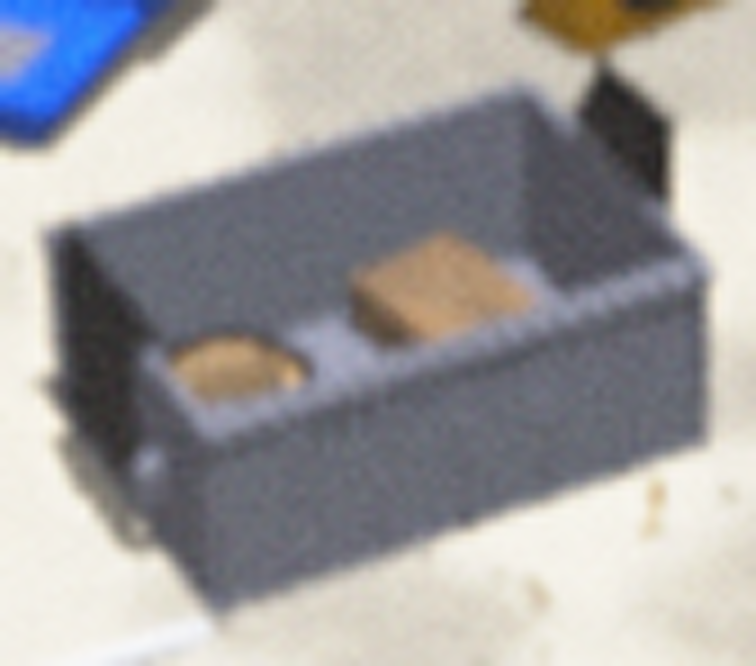

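View pics/c8.png

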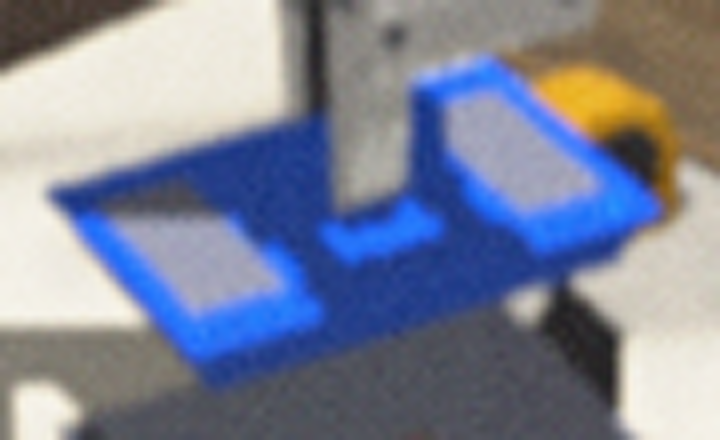

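```bash

python3 -c "
from h import *
f=lambda c,k,o:(np.array(c)+.5)/k-.5+np.array(o)
a,b=.078,.053
print(fit(f([(522,82),(710,265),(205,442),(45,232),(705,442),(220,610)],9,(228,193)),rect(a,b,.066)+[[a,-b,0],[-a,-b,0]],[.48,-.286,-.25],'scene'))
for z in(.148,.152,.156): print(z,fit(f([(490,57),(662,213),(205,370),(48,192)],8,(225,165)),rect(a,b,z),[.48,-.286,-.25],'scene'))
"
```

```text
(array([ 0.4813477 , -0.28399924, -0.24536743]), array([[ 0.19, -0.47],
       [ 0.42, -0.9 ],
       [-0.08, -1.27],
       [-0.81, -0.09],
       [ 0.63,  0.61],
       [-0.33,  1.7 ]]))
0.148 (array([ 0.48784847, -0.27994325, -0.23016533]), array([[-0.19,  0.84],
       [ 0.69, -0.22],
       [-0.22, -1.05],
       [-0.29,  0.54]]))
0.152 (array([ 0.48366218, -0.28480728, -0.22882438]), array([[-0.13,  0.69],
       [ 0.96, -0.28],
       [-0.3 , -0.94],
       [-0.54,  0.53]]))
0.156 (array([ 0.47947726, -0.28967003, -0.22746127]), array([[-0.06,  0.54],
       [ 1.23, -0.33],
       [-0.37, -0.82],
       [-0.79,  0.51]]))
```

Emit:
servo_tool(moves=[[0, 0.01, 0.0011, 0.0014, 0], [0, 0.025, 0.0011, 0.0014, 0], [0, 0.04, 0.0011, 0.0014, 0], [0, 0.052, 0.0011, 0.0014, 0], [0, 0.058, 0.0011, 0.0014, 0]])

```text
time: 7.02
position: [0.4796, -0.2852, 0.0976]
orientation: [0.088, -0.701, 0.087, 0.702]
ft_force: [-0.8, -0.0, -1.4]
gripper_width: 0.0157
```

```bash

python3 -c "
from h import *
rel([.481,-.285,.09],-.249)
for n,roi,k in(('top',(230,175,345,300),6),('scene',(220,160,320,270),7)):
    im=optics.camera(n)[:,:,::-1];cv2.imwrite('pics/r9'+n+'.png',im)
    overlay(im,[],n,roi,k,'pics/o9'+n+'.png')
rel([.481,-.285,.09],-.249)
"
```

```text
pos [ 0.4796 -0.2852  0.0976] shift [ 0.0076 -0.0005 -0.0013] spin -0.0 tilt [-0.002   0.0014 -1.    ] F [-0.8 -0.  -1.4] w 0.0157 t 7.02
pos [ 0.4798 -0.2854  0.0984] shift [ 0.0084 -0.0006 -0.0011] spin -0.0002 tilt [-0.0017  0.0012 -1.    ] F [ 0.3  0.1 -0.5] w 0.0158 t 7.12
```

View pics/o9top.png

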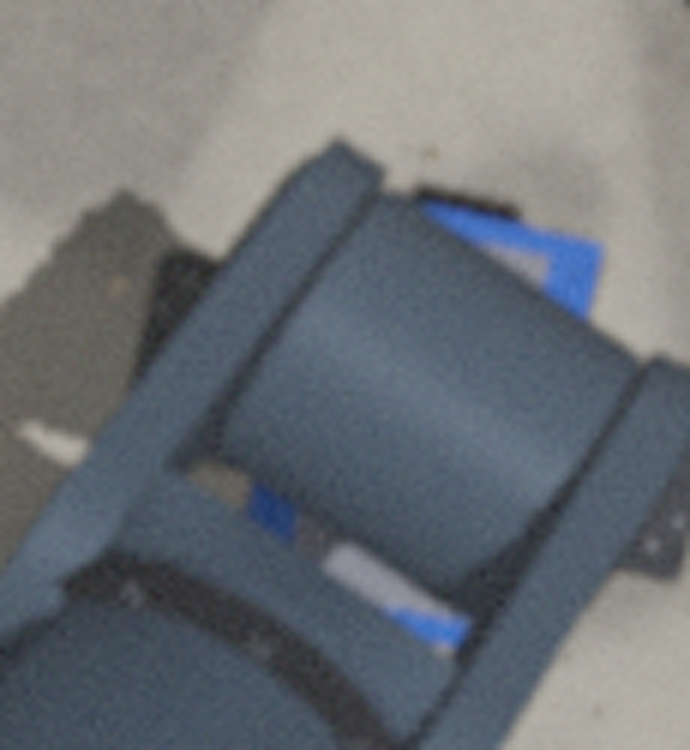

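View pics/o9scene.png

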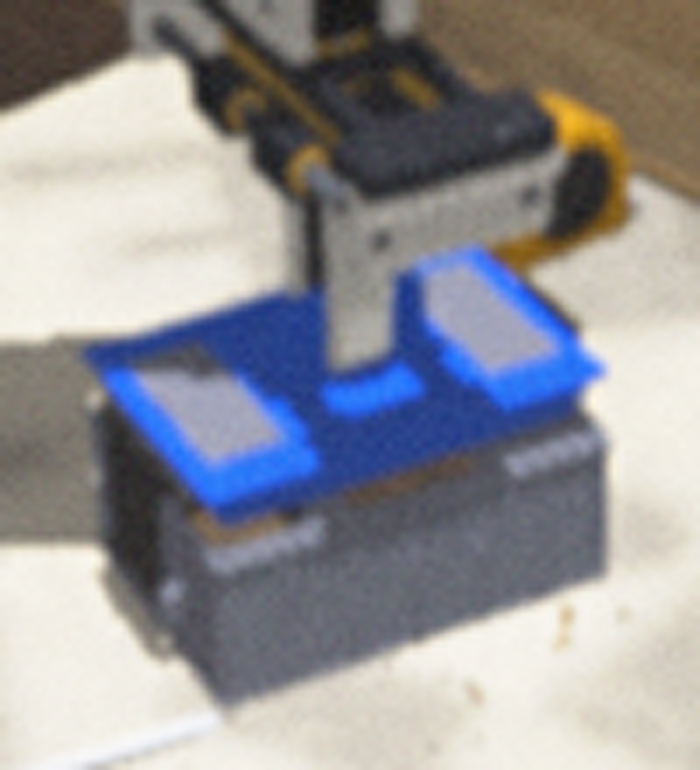

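Emit:
servo_tool(moves=[[0, 0.002, 0, -0.001, 0], [0, 0.004, 0, -0.001, 0], [0, 0.006, 0, -0.001, 0], [0, 0.008, 0, -0.001, 0], [0, 0.008, 0, -0.001, 0]])

```text
time: 7.53
position: [0.4812, -0.2859, 0.0915]
orientation: [0.088, -0.702, 0.088, 0.702]
ft_force: [-0.2, 0.0, -0.3]
gripper_width: 0.0157
```

Emit:
servo_tool(moves=[[0, 0.0005, 0, 0, 0], [0, 0.001, 0, 0, 0], [0, 0.0015, 0, 0, 0], [0, 0.002, 0, 0, 0], [0, 0.002, 0, 0, 0]])

```text
time: 7.95
position: [0.4811, -0.2859, 0.0897]
orientation: [0.088, -0.702, 0.088, 0.702]
ft_force: [-2.1, 0.7, 2.0]
gripper_width: 0.0155
```

Emit:
servo_tool(moves=[[0, 0.0005, 0, 0, 0], [0, 0.001, 0, 0, 0], [0, 0.0015, 0, 0, 0], [0, 0.002, 0, 0, 0], [0, 0.002, 0, 0, 0]])

```text
time: 8.37
position: [0.4812, -0.286, 0.0876]
orientation: [0.088, -0.702, 0.088, 0.702]
ft_force: [-2.7, 2.3, 3.0]
gripper_width: 0.0155
```

```bash

python3 -c "
from h import *
rel([.481,-.285,.09],-.249)
for n,roi,k in(('scene',(220,160,320,270),7),):
    im=optics.camera(n)[:,:,::-1];cv2.imwrite('pics/r10'+n+'.png',im)
    overlay(im,[],n,roi,k,'pics/o10'+n+'.png')
print(env.read_state()['wrist_torque'])
"
```

```text
pos [ 0.4812 -0.286   0.0876] shift [-0.0024 -0.0009  0.0005] spin -0.0002 tilt [-2.e-04  1.e-04 -1.e+00] F [-2.7  2.3  3. ] w 0.0155 t 8.37
[ 0.08291529  0.3104733  -0.0410219 ]
```

View pics/o10scene.png

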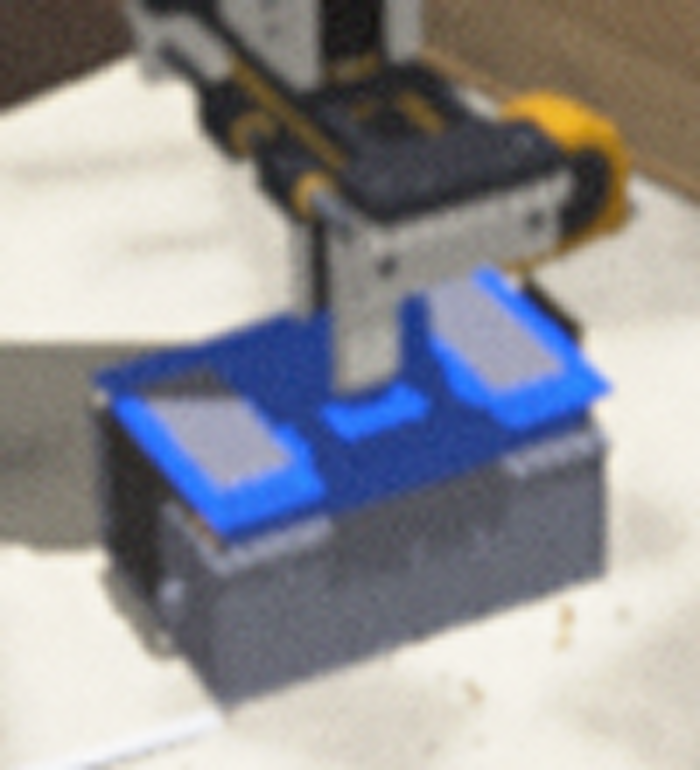

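Emit:
servo_tool(moves=[[0, 0, 0, 0.0008, 0], [0, 0, 0, 0.0015, 0], [0, 0.001, 0, 0.0015, 0], [0, 0.0015, 0, 0.0015, 0], [0, 0.0015, 0, 0.0015, 0]])

```text
time: 8.83
position: [0.4805, -0.286, 0.0867]
orientation: [-0.088, 0.702, -0.088, -0.701]
ft_force: [0.1, 0.5, 6.8]
gripper_width: 0.0159
```

Emit:
servo_tool(moves=[[40, -0.001, 0, 0, 0], [40, -0.001, 0, 0, 0], [40, -0.001, 0, 0, 0], [40, -0.001, 0, 0, 0], [40, -0.001, 0, 0, 0]])

```text
time: 9.25
position: [0.4797, -0.2855, 0.0869]
orientation: [0.088, -0.702, 0.088, 0.702]
ft_force: [0.2, 0.8, 0.1]
gripper_width: 0.0367
```

Emit:
servo_tool(moves=[[40, -0.015, 0, 0, 0], [40, -0.03, 0, 0, 0], [40, -0.045, 0, 0, 0], [0, -0.055, 0, 0, 0], [0, -0.055, 0, 0, 0]])

```text
time: 9.67
position: [0.4806, -0.2862, 0.144]
orientation: [-0.087, 0.703, -0.088, -0.701]
ft_force: [0.7, -0.3, -0.1]
gripper_width: 0.0284
```

```bash

python3 -c "
from h import *
t=[.481,-.285,-.249]
for s in(1,-1): rel([t[0]+s*.054*np.cos(t[2]),t[1]+s*.054*np.sin(t[2]),.09],-.249)
for n,roi,k in(('scene',(220,160,320,270),7),):
    im=optics.camera(n)[:,:,::-1];cv2.imwrite('pics/r11'+n+'.png',im)
    overlay(im,[],n,roi,k,'pics/o11'+n+'.png')
"
```

```text
pos [ 0.4806 -0.2862  0.144 ] shift [ 0.0541 -0.0013 -0.0539] spin -0.0002 tilt [ 0.0025 -0.0018 -1.    ] F [ 0.7 -0.3 -0.1] w 0.0284 t 9.67
pos [ 0.4806 -0.2862  0.144 ] shift [ 0.0538 -0.0013  0.0541] spin -0.0002 tilt [ 0.0025 -0.0018 -1.    ] F [ 0.7 -0.3 -0.1] w 0.0284 t 9.67
```

View pics/o11scene.png

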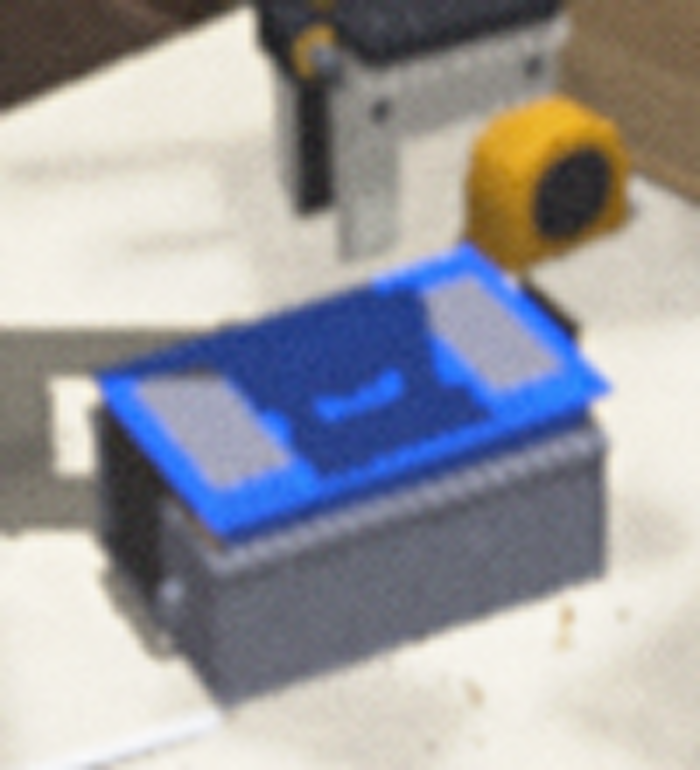

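Emit:
servo_tool(moves=[[0, 0, -0.001, -0.02, 0], [0, 0, -0.001, -0.04, 0], [0, 0.01, -0.001, -0.054, 0], [0, 0.025, -0.001, -0.054, 0], [0, 0.038, -0.001, -0.054, 0]])

```text
time: 10.13
position: [0.5323, -0.2976, 0.1021]
orientation: [0.088, -0.701, 0.088, 0.702]
ft_force: [-1.0, -1.0, -0.8]
gripper_width: 0.0005
```

Emit:
servo_tool(moves=[[0, 0.005, 0, 0, 0], [0, 0.01, 0, 0, 0], [0, 0.015, 0, 0, 0], [0, 0.018, 0, 0, 0], [0, 0.018, 0, 0, 0]])

```text
time: 10.55
position: [0.5322, -0.2979, 0.0858]
orientation: [0.088, -0.701, 0.088, 0.702]
ft_force: [-0.6, 0.2, -0.0]
gripper_width: 0.0003
```

```bash

python3 -c "
from h import *
t=[.481,-.285,-.249];s=1
rel([t[0]+s*.054*np.cos(t[2]),t[1]+s*.054*np.sin(t[2]),.07],-.249)
"
```

```text
pos [ 0.5322 -0.2979  0.0858] shift [ 0.0158  0.0001 -0.0012] spin -0.0003 tilt [-3.e-04  2.e-04 -1.e+00] F [-0.6  0.2 -0. ] w 0.0003 t 10.55
```

Emit:
servo_tool(moves=[[0, 0.0015, 0, -0.001, 0], [0, 0.003, 0, -0.001, 0], [0, 0.0045, 0, -0.001, 0], [0, 0.006, 0, -0.001, 0], [0, 0.006, 0, -0.001, 0]])

```text
time: 10.97
position: [0.5336, -0.2985, 0.0808]
orientation: [-0.088, 0.702, -0.088, -0.701]
ft_force: [-2.1, 0.0, 5.8]
gripper_width: 0.0005
```

Emit:
servo_tool(moves=[[0, 0.0006, 0, 0, 0], [0, 0.0012, 0, 0, 0], [0, 0.0018, 0, 0, 0], [0, 0.0025, 0, 0, 0], [0, 0.0025, 0, 0, 0]])

```text
time: 11.38
position: [0.5336, -0.2986, 0.079]
orientation: [-0.088, 0.702, -0.088, -0.701]
ft_force: [-4.7, 1.1, 12.7]
gripper_width: 0.0007
```

Emit:
servo_tool(moves=[[0, 0.0006, 0, 0, 0], [0, 0.0012, 0, 0, 0], [0, 0.0018, 0, 0, 0], [0, 0.0025, 0, 0, 0], [0, 0.0025, 0, 0, 0]])

```text
time: 11.8
position: [0.534, -0.2988, 0.0775]
orientation: [-0.087, 0.702, -0.088, -0.701]
ft_force: [-6.5, 2.4, 20.1]
gripper_width: 0.0008
```

Emit:
servo_tool(moves=[[0, 0.0006, 0, 0, 0], [0, 0.0012, 0, 0, 0], [0, 0.0018, 0, 0, 0], [0, 0.0025, 0, 0, 0], [0, 0.0025, 0, 0, 0]])

```text
time: 12.22
position: [0.5333, -0.2981, 0.0723]
orientation: [0.088, -0.702, 0.088, 0.702]
ft_force: [-0.4, -0.5, 0.6]
gripper_width: 0.0004
```

Emit:
servo_tool(moves=[[0, 0.001, 0, 0, 0], [0, 0.002, 0, 0, 0], [0, 0.003, 0, 0, 0], [0, 0.004, 0, 0, 0], [0, 0.004, 0, 0, 0]])

```text
time: 12.63
position: [0.5335, -0.2982, 0.0714]
orientation: [-0.088, 0.702, -0.088, -0.702]
ft_force: [-11.0, 6.7, 31.8]
gripper_width: 0.0007
```

```bash

python3 -c "
from h import *
t=[.481,-.285,-.249];s=1
rel([t[0]+s*.054*np.cos(t[2]),t[1]+s*.054*np.sin(t[2]),.07],-.249)
for n,roi,k in(('scene',(220,160,320,270),7),):
    im=optics.camera(n)[:,:,::-1]
    overlay(im,[],n,roi,k,'pics/o12'+n+'.png')
"
```

```text
pos [ 0.5335 -0.2982  0.0714] shift [0.0014 0.0001 0.0001] spin 0.0 tilt [ 1.e-04 -2.e-04 -1.e+00] F [-11.    6.7  31.8] w 0.0007 t 12.63
```

View pics/o12scene.png

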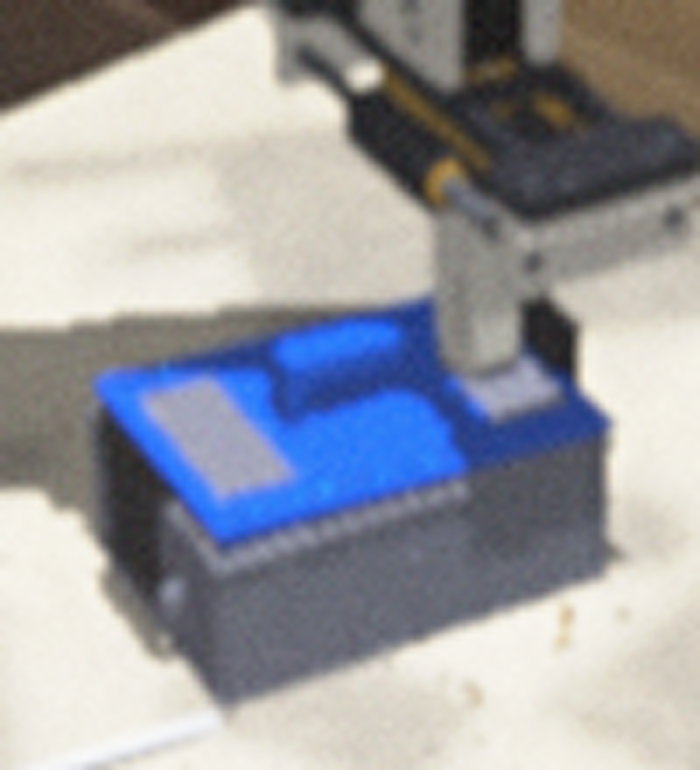

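Emit:
servo_tool(moves=[[0, -0.004, 0, 0, 0], [0, -0.02, 0, 0, 0], [0, -0.04, 0, 0, 0], [0, -0.06, 0, 0, 0], [0, -0.06, 0, 0.02, 0]])

```text
time: 13.1
position: [0.5173, -0.2948, 0.1323]
orientation: [-0.087, 0.704, -0.089, -0.699]
ft_force: [1.2, -1.2, 1.6]
gripper_width: 0.0004
```

Emit:
servo_tool(moves=[[0, 0, 0, 0.022, 0], [0, 0, 0, 0.044, 0], [0, 0, 0, 0.066, 0], [0, 0.01, 0, 0.084, 0], [0, 0.03, 0, 0.087, 0]])

```text
time: 13.52
position: [0.4284, -0.2717, 0.0998]
orientation: [-0.088, 0.702, -0.088, -0.701]
ft_force: [0.2, -0.9, -0.1]
gripper_width: 0.0006
```

```bash

python3 -c "
from h import *
t=[.481,-.285,-.249];s=-1
rel([t[0]+s*.054*np.cos(t[2]),t[1]+s*.054*np.sin(t[2]),.07],-.249)
for n,roi,k in(('scene',(220,160,320,270),7),):
    im=optics.camera(n)[:,:,::-1]
    overlay(im,[],n,roi,k,'pics/o13'+n+'.png')
rel([t[0]+s*.054*np.cos(t[2]),t[1]+s*.054*np.sin(t[2]),.07],-.249)
"
```

```text
pos [ 0.4284 -0.2717  0.0998] shift [ 0.0298 -0.0001 -0.0002] spin -0.0006 tilt [ 0.0015 -0.0014 -1.    ] F [ 0.2 -0.9 -0.1] w 0.0006 t 13.52
pos [ 0.4271 -0.2706  0.0956] shift [ 0.0256  0.0007 -0.0018] spin -0.0008 tilt [-0.0029  0.0021 -1.    ] F [-2.4  2.  -3.8] w 0.0002 t 13.57
```

View pics/o13scene.png

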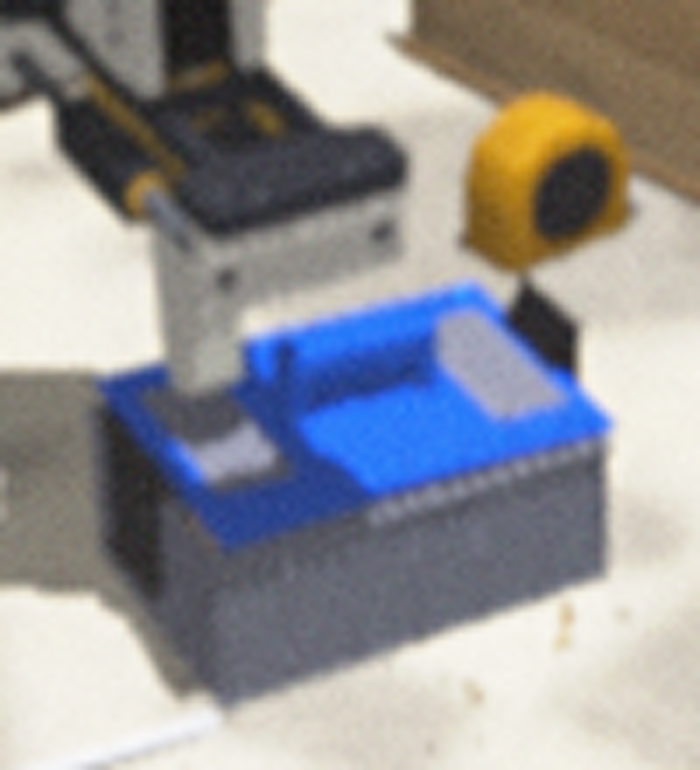

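The +x end stayed home (its corner at (608,425) lies on the rim). Now the −x end.

Emit:
servo_tool(moves=[[0, 0.003, 0, 0, 0], [0, 0.006, 0, 0, 0], [0, 0.009, 0, 0, 0], [0, 0.012, 0, 0, 0], [0, 0.014, 0, 0, 0]])

```text
time: 13.98
position: [0.4301, -0.2719, 0.0846]
orientation: [-0.088, 0.702, -0.088, -0.702]
ft_force: [0.2, -0.6, -0.3]
gripper_width: 0.0008
```

Emit:
servo_tool(moves=[[0, 0.001, 0, 0, 0], [0, 0.002, 0, 0, 0], [0, 0.003, 0, 0, 0], [0, 0.004, 0, 0, 0], [0, 0.004, 0, 0, 0]])

```text
time: 14.4
position: [0.4297, -0.2718, 0.0805]
orientation: [0.088, -0.702, 0.088, 0.702]
ft_force: [0.2, 0.7, 1.3]
gripper_width: 0.0006
```

Emit:
servo_tool(moves=[[0, 0.001, 0, 0, 0], [0, 0.002, 0, 0, 0], [0, 0.003, 0, 0, 0], [0, 0.004, 0, 0, 0], [0, 0.004, 0, 0, 0]])

```text
time: 14.82
position: [0.4297, -0.2719, 0.0768]
orientation: [-0.088, 0.702, -0.088, -0.702]
ft_force: [-1.9, 1.7, 3.8]
gripper_width: 0.0006
```

Emit:
servo_tool(moves=[[0, 0.0006, 0, 0, 0], [0, 0.0012, 0, 0, 0], [0, 0.0018, 0, 0, 0], [0, 0.0025, 0, 0, 0], [0, 0.0025, 0, 0, 0]])

```text
time: 15.23
position: [0.4297, -0.2718, 0.074]
orientation: [-0.088, 0.702, -0.088, -0.702]
ft_force: [0.7, -0.0, 0.5]
gripper_width: 0.0006
```

Emit:
servo_tool(moves=[[0, 0.0006, 0, 0, 0], [0, 0.0012, 0, 0, 0], [0, 0.0018, 0, 0, 0], [0, 0.0025, 0, 0, 0], [0, 0.0025, 0, 0, 0]])

```text
time: 15.65
position: [0.4296, -0.2717, 0.0714]
orientation: [0.088, -0.702, 0.088, 0.702]
ft_force: [0.2, -0.8, -0.6]
gripper_width: 0.0005
```

Emit:
servo_tool(moves=[[0, 0.0006, 0, 0, 0], [0, 0.0012, 0, 0, 0], [0, 0.0018, 0, 0, 0], [0, 0.0025, 0, 0, 0], [0, 0.0025, 0, 0, 0]])

```text
time: 16.07
position: [0.4298, -0.2718, 0.0702]
orientation: [-0.088, 0.702, -0.088, -0.702]
ft_force: [-5.3, 4.7, 17.8]
gripper_width: 0.0002
```

Emit:
servo_tool(moves=[[0, 0.0006, 0, 0, 0], [0, 0.0012, 0, 0, 0], [0, 0.0012, 0, 0, 0], [0, 0.0012, 0, 0, 0], [0, 0.0012, 0, 0, 0]])

```text
time: 16.48
position: [0.4298, -0.2718, 0.0701]
orientation: [-0.088, 0.702, -0.088, -0.702]
ft_force: [-10.2, 6.4, 34.2]
gripper_width: 0.0003
```

Emit:
servo_tool(moves=[[0, -0.004, 0, 0, 0], [0, -0.02, 0, 0, 0], [0, -0.045, 0, 0, 0], [0, -0.075, 0, 0, 0], [0, -0.1, 0, 0, 0]])

```text
time: 16.9
position: [0.4297, -0.2718, 0.1695]
orientation: [-0.088, 0.702, -0.088, -0.702]
ft_force: [0.3, -0.3, -0.0]
gripper_width: 0.0001
```

Emit:
servo_tool(moves=[[0, -0.02, -0.03, 0, 0], [0, -0.04, -0.06, 0, 0], [0, -0.05, -0.1, 0, 0], [0, -0.05, -0.14, 0, 0], [0, -0.05, -0.17, 0, 0]])

```text
time: 17.32
position: [0.4721, -0.1048, 0.2188]
orientation: [-0.088, 0.702, -0.088, -0.701]
ft_force: [1.0, -0.1, 0.2]
gripper_width: 0.0007
```

Emit:
servo_tool(moves=[[0, 0, -0.03, 0, 0], [0, 0, -0.05, 0, 0], [0, 0, -0.06, 0, 0], [0, 0, -0.06, 0, 0], [0, 0, -0.06, 0, 0]])

```text
time: 17.73
position: [0.4863, -0.0493, 0.2178]
orientation: [0.088, -0.702, 0.088, 0.702]
ft_force: [0.2, 1.1, 0.3]
gripper_width: 0.0004
```

```bash

python3 -c "
from h import *
rel([.5,-.3,.07],-.249)
t=[.481,-.285,-.249]
for n,roi,k in(('scene',(215,160,315,270),7),('top',(230,175,345,300),6)):
    im=optics.camera(n)[:,:,::-1]; cv2.imwrite('pics/r14'+n+'.png',im)
    overlay(im,[(t,rect(.078,.053,.07),(0,255,255))] if n=='top' else [],n,roi,k,'pics/o14'+n+'.png')
"
```

```text
pos [ 0.4863 -0.0493  0.2178] shift [ 0.1479  0.2396 -0.0749] spin 0.0005 tilt [-2.e-04 -2.e-04 -1.e+00] F [0.2 1.1 0.3] w 0.0004 t 17.73
```

View pics/o14scene.png

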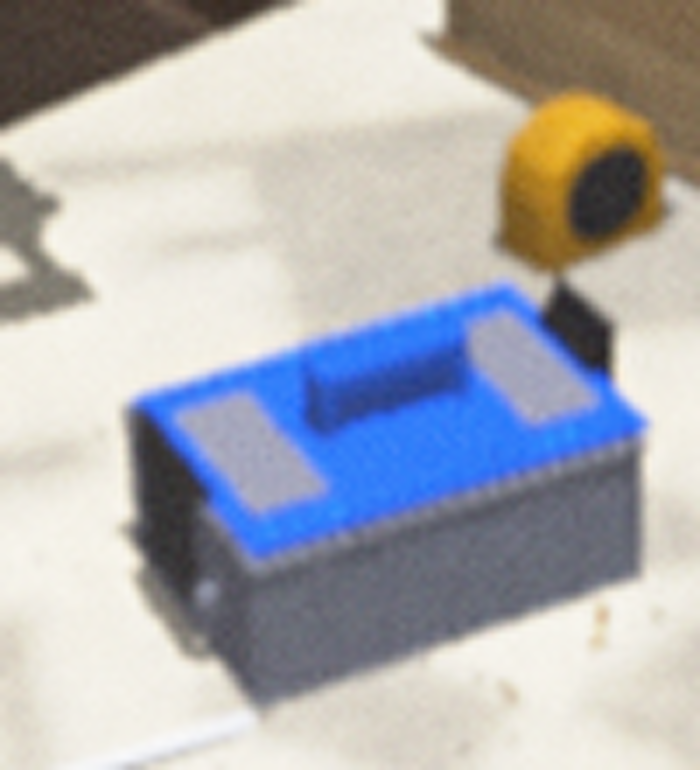

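View pics/o14top.png

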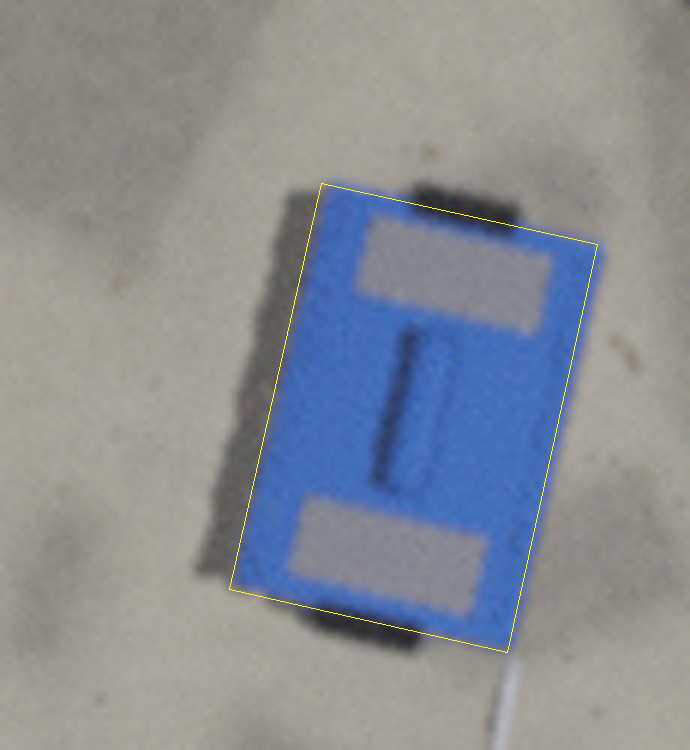

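View pics/r14top.png

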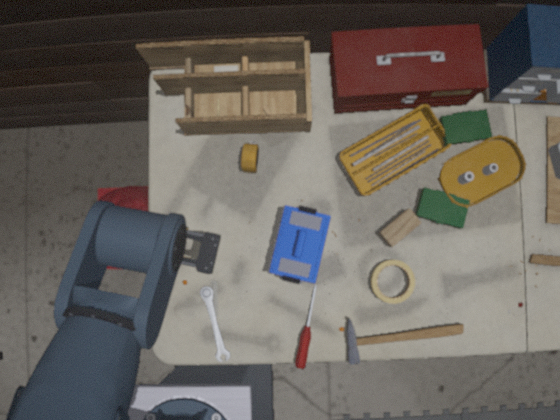

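```bash

python3 -c "
from h import *
t=[.4815,-.2845,-.247]
im=cv2.imread('pics/r14scene.png')
overlay(im,[(t,rect(.078,.053,.07),(0,255,255)),(t,rect(.078,.053,0),(0,0,255))],'scene',(215,190,315,270),8,'pics/o15.png')
"
```

```text
(no output)
```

View pics/o15.png

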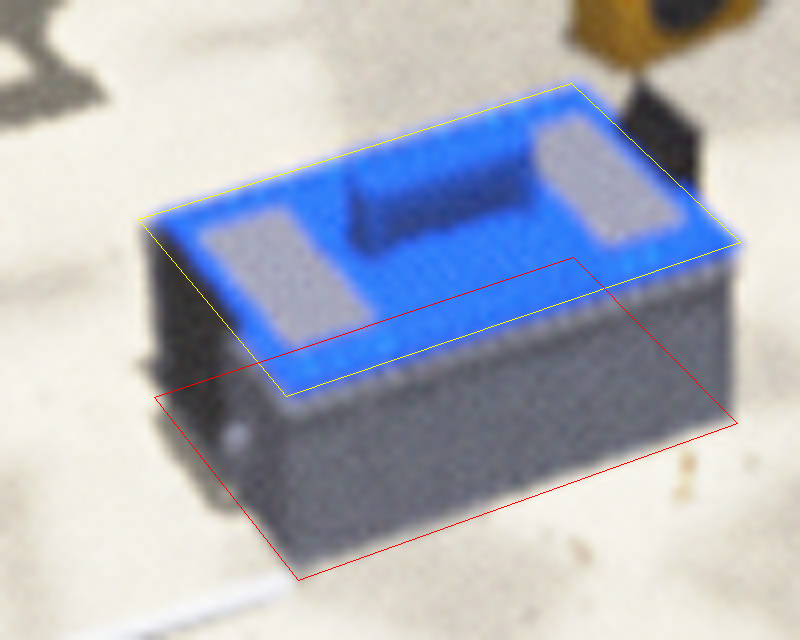

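```bash
python3 -c "
from rig import order
print(order.finish_job())"
```

```text
the job is handed in; nothing more can be done
None
```

The lid is on the tub, flush at both ends and held by both clips, and the job was handed in at about 18 s of the 51 s.

**What I did:** I lifted the lid by its bar, lined it up over the tub and lowered it onto the clip slopes. Then I let go and pressed each pad with the shut fingers. The +x end snapped through at about 20 N. The −x end passed with a reading of only about 4 N, but a check press stopped hard at 70 mm with 34 N.

**Last checks:**
- **Fit:** In both cameras the lid's outline falls on the flush position at 70 mm, within about one pixel (roughly 2 mm).
- **Clips:** Both show over the lid's edges. I had no direct reading of their angle.
- **+x pad:** It read 71.4 mm under a 32 N press while the −x end was still up. I did not press it again afterwards and relied on the pictures.
- **Surroundings:** The tub stands upright. The tape roll, wooden off-cut and tape measure look unmoved, and the arm is clear of everything.

**What went wrong:** I lifted too early on the first try, before the fingers had closed on the bar. The lid did not move, and I simply repeated the grasp. My check presses, at up to 34 N, were firmer than the 7 to 18 N suggested.

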